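# Release the line laser from its dock and hold it level

## Robot

A 6-joint arm with a two-finger parallel gripper is mounted at the origin on a cart in front of the work surface, level with it; the furniture and walls round the work are solid. World frame = base frame: x ahead of the robot, y to its left, z up, the work surface at z = 0. Lengths are in m, angles in degrees, forces in N, time in s.
With the tool pointing down it reaches from about 0.25 to 0.725 m from the base axis. Payload 9.7 kg.
Tool frame: the origin (TCP) lies between the finger pads; the fingertips stand bot.tcp_to_tips ahead of it and the grasp point (between the pads) lies 11 mm behind it (bot.tcp_to_tips is the distance from the TCP to the fingertips, in m); z points along the fingers, y is the line along which they close (so a half turn about z gives the same grasp; the last joint's range is limited). The gripper opens to 85 mm and grips with 20 to 120 N. Pads are 22 mm wide; open, the fingers measure 114 mm over their backs; the gripper's body (76 mm by 85 mm) begins 54 mm behind the grasp point. The pads swing forward as they close: fully open they stand 13 mm farther back than shut.
Start: joints at [0, 4.979, 10.078, 95.1, 0, 90], TCP at [0.55, -0, 0.239] pointing down, gripper open.
Joint ranges: [-179.16, 179.16], [-48.56, 103.87], [-65.8, 70.77], [-126.05, 130.52], [-82.76, 87.17], [-180, 180]. Speed limits (degrees/s): [127.2, 127.2, 147.25, 180, 180, 180].

## Interface

Orientations are given as [roll, pitch, yaw] about the fixed x, y, z axes, in that order (R = Rz(yaw) Ry(pitch) Rx(roll)).
In Python, from workcell import bot gives the robot as it stands. The module is installed in compiled form; this text tells all that it offers.
- The arm moves only by the tool carry_out, never from a script. Its arguments are lists of equal length, an entry for each row: "linear": the shift along the world's x, y, z normalised to -1 to 1, where 1 is 2 cm, a list of three; "rotation": the turn, a rotation vector about the world's x, y, z normalised to -1 to 1, where 1 is 8 degrees, a list of three; "grip": the closure, from -1 (fully open) to 1 (shut). In form: {"linear": [[tx, ty, tz], ...], "rotation": [[rx, ry, rz], ...], "grip": [grip, ...]}. A call has 1 to 12 rows; each row shifts and turns the commanded pose from where the row before left it; what a row does not reach is not made up. A row lasts 1/10 s, in which the tool goes at most 50 mm and 8.59 degrees, less where a joint would pass 70% of its speed; a pose out of reach is approached as far as the arm can. A call with a number of a shift or a turn outside -1 to 1 is refused whole. A call with a gripper value outside its range is refused whole. The fingers move at their own pace and stop on an object; "grip_force" is the grip in N (left out, the last holds). Time passes only in rows, so rows that do not move let the fingers close. It gives the time, the measured TCP pose, the force, the opening and the grip force at its end, in the units of the state.
- bot.get_obs(): the state, without advancing time (a new reading comes with each control period).
- bot.camera(name): name is "scene" or "side" or "wrist"; returns the picture (480x640x3 uint8, blue, green, red); there is no depth.
- bot.camera_model(name): a dict with "fx", "fy", "cx", "cy" (pixels), "distortion" ([k1, k2, p1, p2, k3] as OpenCV has them; the pictures are not rectified), "camera_from_world" (4x4, takes a point from world to camera coordinates). Camera axes: x right, y up, looking along -z (the intrinsics and any distortion apply to the point x, -y, -z); pixel columns grow to the right and rows downward; lengths in m; the calibration is good to about 2 mm. A picture is of the moment at which its call begins: read the wrist's pose just before it. camera_model takes no time and is no camera call; for the wrist camera it gives the pose at the moment of the call.
- bot.job_done(): hands the job in; it is judged then, once.
The state is a dict: "time": time; "q": joint angles; "qd": joint speeds; "joint_efforts": joint torques, N m; "ee_pos": TCP position; "tcp_rot": TCP orientation; "wrist_force": force on the tool from outside, world axes, zero at the start; "torque": the same for the moment, N m; "opening": finger opening in m; "grasp_force": force on a finger pad.
Only numpy, scipy, OpenCV 4.12 (cv2) and the standard library are available. Lean on these libraries where they do the work, as an engineer would, in place of code of your own. Each camera call takes 0.05 s, during which the arm holds its last target. There are 200 camera calls.

## Task

Unlock the line laser from its docking plate by turning both yellow clamp knobs fully to their end stops (a bit under a quarter turn counter-clockwise seen from above, in either order), leaving the laser seated meanwhile. Then grip the laser across its body, lift it clear of the dock, never tipping it, and hold it level and still in the air with its underside about 10 cm above the worktop for two seconds, so that its line can be read off; the program finishes while still holding it there, carried by the gripper alone. Do not disturb the tape measure, the chalk line reel or the screwdriver.

Things in the scene. Friction and masses are not known exactly. Their poses are not given: they have to be found in the camera images.
- dock: fixed aluminium docking plate, 310 (its x) x 104 mm (its y); origin at the centre of its underside on the worktop, z up. Rubber seat, top 12 mm up, carries the laser. Four low black side guides, x 35 to 57 and -35 to -57 mm, y 37 to 42 mm either side, tops 18 mm up. On each end a 24 mm thick post with a clamp knob, axis at x -130 mm (front) and +130 mm (rear), y 0.
- laser: red and black line laser, 129 mm long (its x, lens end -x), 66 mm high, 0.4 to 0.6 kg; origin mid-underside, z up. Starts on the dock's seat (origin 12 mm above the worktop), axes along the dock's. Grip across its y: flat sides 64 mm apart (68 mm at x -60 to -16), free at x 0 to 15 mm; mass centre within 10 mm of x 0, y 0. Body 52 to 56 mm high, switch block to 66 mm at x -26 to 3 mm.
- clamp_front (a joint): angle of the yellow knob and its steel hold-down tab at the dock's front (-x) end: 0 = tab points over the laser (locked), grows counter-clockwise seen from above, 1.4 rad = end stop, tab clear of the laser. Friction 0.04 N m keeps it where it is left; it starts between 0 and 0.25.
- clamp_rear (a joint): the same at the dock's rear (+x) end, also counter-clockwise from 0 (tab over the laser) to the end stop at 1.4 rad.
- clamp_front_grip (a point): on the front knob's axis, inside its yellow grip bar, 107 mm above the worktop; the bar is 40 x 14 mm, 83 to 119 mm above the worktop. Turns with the knob: x axis along the bar and the tab (tip 80 mm from the axis), y across the 14 mm, z up. The tab lies 71 to 77 mm above the worktop: keep fingertips above 85 mm.
- clamp_rear_grip (a point): the same on the rear knob.
- tape_measure: yellow tape measure, 43 x 80 x 60 mm, standing loose on the worktop beside the work; origin at the centre of its underside; leave it alone
- chalk_line: orange chalk line reel, 44 x 74 x 31 mm, loose on the worktop on the other side of the work; origin at the centre of its underside; leave it alone
- screwdriver: red-handled screwdriver, 191 mm long, 27 mm thick, lying loose on the worktop behind the dock; origin at the centre of its underside; leave it alone
There are look-alikes about, which are no part of the job. Leave any orange look-alike of the laser alone.

How it is judged (in metres and radians):
On the way, in this order (a step that is already met when the one before it is completed fails the run):
1. both clamp knobs are turned to their end stops while the laser still sits in the dock (value of joint each of clamp_front, clamp_rear above 1.3 rad and height (world z) of laser below 0.025 m and distance of laser from where it was at the start of the episode below 0.02 m), for 0.2 s.
2. the laser is held level and still, underside 7 to 14 cm above the worktop, for 1.5 s (height (world z) of laser between 0.07 and 0.14 m and angle between laser's own z axis and vertical below 0.1 rad and linear speed of laser below 0.03 m/s and angular speed of laser below 0.15 rad/s and contact force between laser and the fingers above 1 N and contact force between laser and dock below 0.1 N), for 1.5 s.
At the end, for the whole second after the job is handed in: The fingers hold the laser with its underside 7 to 14 cm above the worktop, level within 0.1 rad (about 6 degrees), still (under 3 cm/s and 0.15 rad/s), touching neither the dock nor the three bystanders; both clamp knobs are still within 0.1 rad of their end stops (all of step 2 and contact force between laser and tape_measure below 0.1 N and contact force between laser and chalk_line below 0.1 N and contact force between laser and screwdriver below 0.1 N and value of joint each of clamp_front, clamp_rear above 1.3 rad); the arm keeps its last pose, push and grip.
It fails at once if the laser is tipped by more than 0.3 rad (17 degrees) (angle between laser's own z axis and vertical above 0.3 rad).
It fails at once if a bystander (tape measure, chalk line reel, screwdriver) is moved by more than 3 cm (distance of any of tape_measure, chalk_line, screwdriver from where it was at the start of the episode above 0.03 m).
It also fails if it takes over 64 s, if anything falls off the work surface, if the arm or the gripper's body presses on something with over 40 N, if the wrist force passes 120 N, or if a joint passes its speed limit or range.

## Working session

There is one attempt and no reset: what is moved stays moved. The work goes in short steps, Python scripts to look and compute and a tool call to move; the robot and the scene stay as the last step left them, time stands still between calls to the robot, and variables do not carry over. Pictures are saved under pics/ and viewed, at most 10 in all, crops included, and the job is handed in when it is done.

Besides the shell and the picture viewer there is one more tool, called in YAML: its name, and indented under it one key for each argument. carry_out: Moves the arm, as the interface text tells. Its arguments: {"type":"object","properties":{"linear":{"type":"array","items":{"type":"array","items":{"type":"number"}}},"rotation":{"type":"array","items":{"type":"array","items":{"type":"number"}}},"grip":{"type":"array","items":{"type":"number"}},"grip_force":{"type":"number"}},"required":["linear","rotation","grip"]}

```bash
mkdir -p pics && cat > h.py <<'E'
import numpy as np, cv2
from workcell import bot
def ray(m,px):
    K=np.array([[m['fx'],0,m['cx']],[0,m['fy'],m['cy']],[0,0,1]])
    u=cv2.undistortPoints(np.array([[px]],float),K,np.array(m['distortion'],float))[0,0]
    T=np.array(m['camera_from_world']);R=T[:3,:3]
    return -R.T@T[:3,3], R.T@np.array([u[0],-u[1],-1])
def onz(m,px,z):
    o,d=ray(m,px); return o+d*(z-o[2])/d[2]
def proj(m,p):
    T=np.array(m['camera_from_world']);c=T[:3,:3]@np.asarray(p)+T[:3,3]
    K=np.array([[m['fx'],0,m['cx']],[0,m['fy'],m['cy']],[0,0,1]])
    return cv2.projectPoints(np.array([[c[0],-c[1],-c[2]]]),np.zeros(3),np.zeros(3),K,np.array(m['distortion'],float))[0][0,0]
E
python3 - <<'E'
from h import *
print(bot.tcp_to_tips,bot.get_obs())
for n in("scene","side","wrist"):
    m=bot.camera_model(n); im=bot.camera(n); cv2.imwrite(f'pics/{n}0.png',im); np.save(f'pics/{n}0.npy',m,allow_pickle=True)
    print(n,np.round(ray(m,(320,240)),3).tolist(),m['fx'])
E
```

```text
0.008 {'time': 0.0, 'q': array([1.21584714e-03, 5.01087910e+00, 1.00325950e+01, 9.50993149e+01,
       1.56502371e-03, 9.00023485e+01]), 'qd': array([ 0.0162024 , -0.07187959, -0.02064019,  0.02312022, -0.09962915,
        0.02972761]), 'joint_efforts': array([ 7.68234549e-04, -5.20392072e+01,  4.64802504e+01,  1.63646933e-02,
        2.23589603e-05, -6.77332673e-05]), 'ee_pos': array([5.49771681e-01, 1.92326539e-05, 2.38568533e-01]), 'tcp_rot': array([-1.79922401e+02, -1.56184158e-03,  8.99988652e+01]), 'wrist_force': array([-0.73853058,  0.20978493,  0.37565632]), 'torque': array([ 0.03156216, -0.00667882, -0.03189841]), 'grasp_force': 0.0, 'opening': 0.08524957757134856}
scene [[-0.738, 0.402, 0.801], [0.855, -0.205, -0.476]] 579.1288983442628
side [[-0.294, 0.766, 1.142], [0.571, -0.435, -0.697]] 496.4582199085207
wrist [[0.549, 0.08, 0.371], [-0.0, -0.323, -0.947]] 363.47073141292174
```

View pics/scene0.png

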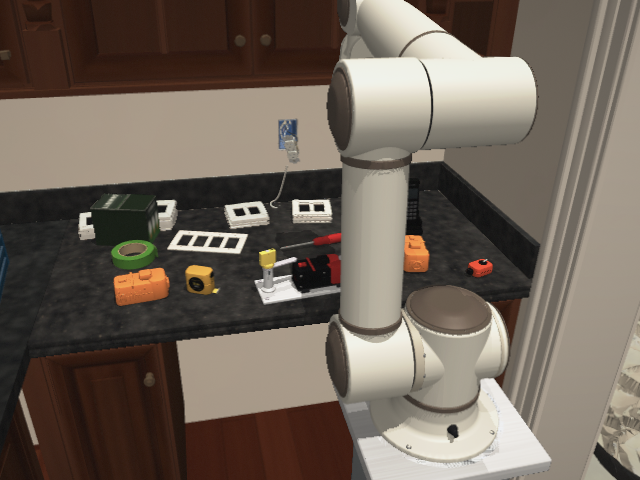

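View pics/side0.png

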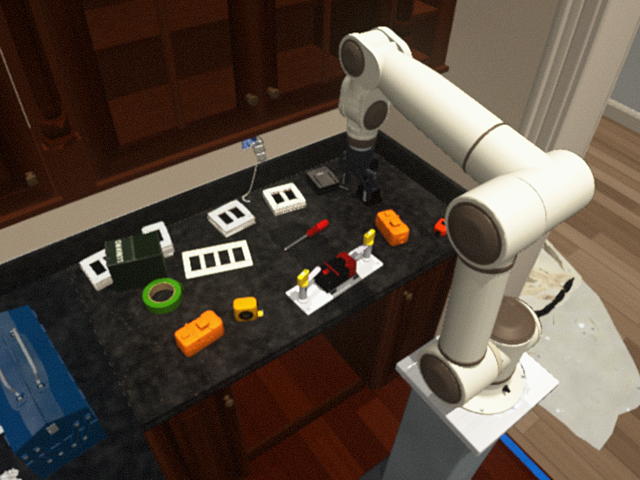

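View pics/wrist0.png

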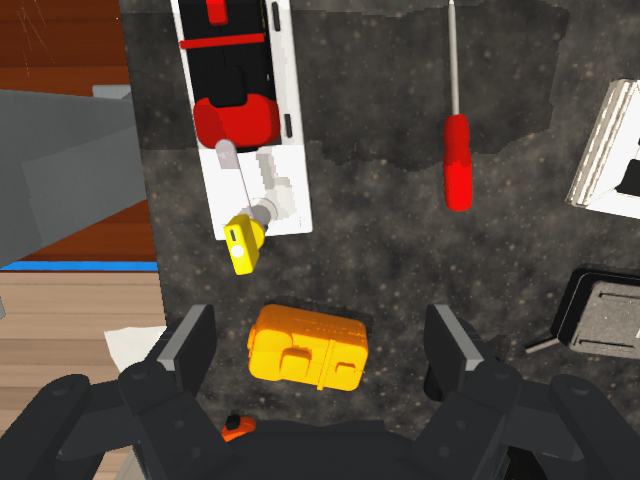

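The side view shows the red/black laser at (337,272) in the dock. Its yellow knobs are at (303,283) and (369,240). The orange look-alikes at (200,333) and (393,227) and the small red item at (441,227) are not the target. The tape is at (246,309) and the screwdriver at (310,235). In the wrist view the near knob is at (240,245).

```bash
python3 - <<'E'
from h import *
for n in("scene","side","wrist"):
    m=np.load(f'pics/{n}0.npy',allow_pickle=True).item(); im=cv2.imread(f'pics/{n}0.png')
    h=cv2.cvtColor(im,cv2.COLOR_BGR2HSV); k=cv2.inRange(h,(24,130,80),(34,255,255))
    N,l,s,c=cv2.connectedComponentsWithStats(k)
    for i in range(1,N):
        if s[i,4]>30: print(n,s[i],c[i].round(1),'z.1',onz(m,c[i],.1).round(3))
m=np.load('pics/side0.npy',allow_pickle=True).item()
for nm,px,z in(('tape',(246,309),.03),('chalk?',(441,227),.015),('orangeR',(393,227),.03),('orangeL',(200,333),.03),('sd',(318,229),.012),('dockL',(287,293),.01),('dockfront',(304,312),.01),('dockR',(381,263),.01)): print(nm,onz(m,px,z).round(3))
im=cv2.imread('pics/side0.png')[210:330,260:400]; cv2.imwrite('pics/crop1.png',cv2.resize(im,None,fx=5,fy=5,interpolation=cv2.INTER_CUBIC))
E
```

```text
side [364 229  12  16  93] [369.8 236.5] z.1 [ 0.486 -0.018  0.1  ]
side [297 268  13  12  67] [303.1 273.9] z.1 [0.475 0.235 0.1  ]
side [300 280   8   7  37] [304.  283.1] z.1 [0.446 0.252 0.1  ]
side [236 300  19   9  60] [246.8 305.3] z.1 [0.467 0.422 0.1  ]
wrist [ 224  215   41   60 1534] [244.4 241.9] z.1 [ 0.489 -0.014  0.1  ]
wrist [ 250  330   78   55 2701] [286.1 357.6] z.1 [ 0.519 -0.122  0.1  ]
wrist [ 318  340   49   50 1562] [342.2 366.4] z.1 [ 0.568 -0.132  0.1  ]
tape [0.508 0.407 0.03 ]
chalk? [ 0.449 -0.314  0.015]
orangeR [ 0.53  -0.165  0.03 ]
orangeL [0.506 0.551 0.03 ]
sd [0.678 0.036 0.012]
dockL [0.506 0.271 0.01 ]
dockfront [0.42 0.27 0.01]
dockR [ 0.441 -0.038  0.01 ]
```

View pics/crop1.png

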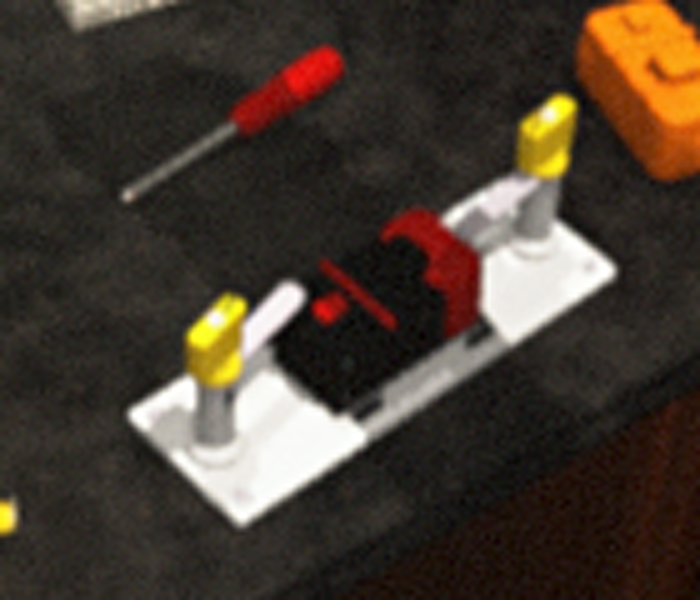

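The crop confirms the red/black laser between two yellow knobs, with both tabs still over it. Next I move the wrist camera over the dock.

carry_out:
  linear:
    - [-0.5,0.9,0.4]
    - [-0.6,0.9,0.4]
    - [-0.6,0.9,0.4]
    - [-0.6,0.9,0.4]
    - [-0.6,0.9,0.4]
    - [-0.6,0.9,0.4]
    - [-0.5,0.9,0.4]
    - [0,0,0]
    - [0,0,0]
    - [0,0,0]
  rotation:
    - [0,0,0]
    - [0,0,0]
    - [0,0,0]
    - [0,0,0]
    - [0,0,0]
    - [0,0,0]
    - [0,0,0]
    - [0,0,0]
    - [0,0,0]
    - [0,0,0]
  grip: [-1,-1,-1,-1,-1,-1,-1,-1,-1,-1]

```text
time: 1.15
ee_pos: [0.4702, 0.1255, 0.2947]
tcp_rot: [-180.0, 0.0, 90.0]
wrist_force: [-0.7, 0.2, -1.2]
opening: 0.0851
grasp_force: 0.0
```

```bash
python3 - <<'E'
from h import *
print(bot.get_obs()['ee_pos'])
m=bot.camera_model('wrist'); im=bot.camera('wrist'); cv2.imwrite('pics/w1.png',im); np.save('pics/w1.npy',m,allow_pickle=True)
E
```

```text
[0.4702291  0.1255012  0.29467431]
```

View pics/w1.png

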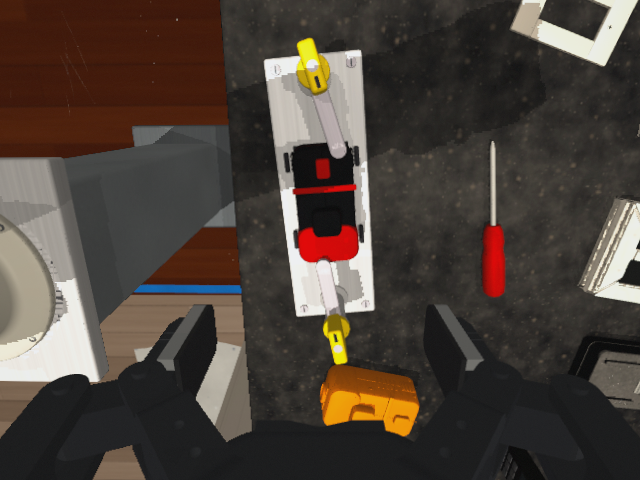

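```bash
python3 - <<'E'
from h import *
m=np.load('pics/w1.npy',allow_pickle=True).item(); im=cv2.imread('pics/w1.png'); h=cv2.cvtColor(im,cv2.COLOR_BGR2HSV)
roi=np.zeros((480,640),np.uint8); roi[40:330,255:385]=255
k=cv2.inRange(h,(0,0,165),(180,40,255))&roi
k=cv2.morphologyEx(k,cv2.MORPH_CLOSE,np.ones((5,5)))
pts=cv2.findNonZero(k)
N,l,s,c=cv2.connectedComponentsWithStats(k); i=[j for j in range(1,N) if s[j,4]>400]; print(s[i])
P=np.array([onz(m,p[0],.008)[:2] for p in cv2.findNonZero(np.isin(l,i).astype(np.uint8))])
r=cv2.minAreaRect((P*1000).astype(np.float32)); print('dock rect mm',r)
for nm,px in(('TL',(265,60)),('TR',(360,51)),('BR',(373,310)),('BL',(297,318))): print(nm,onz(m,px,.008).round(4))
# red laser front
y=cv2.inRange(h,(20,130,60),(34,255,255)); y[365:]=0
N,l,s,c=cv2.connectedComponentsWithStats(y)
for j in range(1,N):
    if s[j,4]>60:
        q=cv2.findNonZero((l==j).astype(np.uint8)); print(s[j],'z.119',onz(m,c[j],.119).round(4))
        b=(l==j)&(h[...,2]>0.75*h[...,2][l==j].max())
        Q=np.array([onz(m,(u,v),.119)[:2] for v,u in np.argwhere(b)])*1000; print(' bright rect',cv2.minAreaRect(Q.astype(np.float32)))
for nm,px in(('tabF',(323,263)),('tabR',(339,156)),('laserTopL',(295,143)),('laserTopR',(354,142)),('redL',(304,260)),('redR',(356,257)),('blk1',(327,206)),('blk2',(327,236))): print(nm,onz(m,px,.077 if 'tab' in nm else .056 if 'l' in nm[:1] or 'r' in nm[:1] else .066).round(4))
cv2.imwrite('pics/w1c.png',np.hstack([cv2.resize(im[30:110,270:370],(400,320),interpolation=2),cv2.resize(im[290:370,290:390],(400,320),interpolation=2)]))
E
```

```text
[[  264    50   110   267 13383]]
dock rect mm ((474.45672607421875, 113.90538024902344), (102.77613830566406, 309.75927734375), 5.185400009155273)
TL [0.4114 0.2625 0.008 ]
TR [0.511  0.2709 0.008 ]
BR [ 0.538 -0.034  0.008]
BL [ 0.4388 -0.0457  0.008 ]
[ 296   37   34   58 1180] z.119 [0.4627 0.2426 0.119 ]
 bright rect ((462.5927734375, 243.7538299560547), (24.26825714111328, 37.84911346435547), 18.86970329284668)
[322 314  29  51 881] z.119 [0.4856 0.0006 0.119 ]
 bright rect ((484.4458312988281, -6.401304244995117), (24.418596267700195, 49.66518783569336), 1.3696434497833252)
tabF [0.4721 0.0607 0.077 ]
tabR [0.4871 0.17   0.077 ]
laserTopL [0.4443 0.1806 0.056 ]
laserTopR [0.5029 0.1815 0.056 ]
redL [0.4514 0.0556 0.056 ]
redR [0.5085 0.0591 0.056 ]
blk1 [0.4762 0.1188 0.066 ]
blk2 [0.4764 0.0867 0.066 ]
```

View pics/w1c.png

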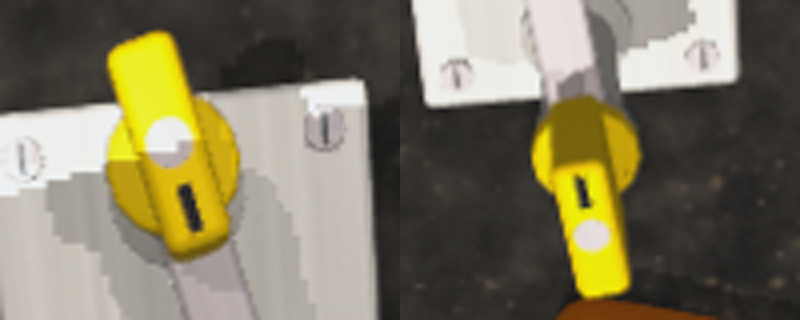

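The crop shows both grip bars clearly. The dock pose fits its given size (103x310 mm), with centre (0.4745, 0.114) and x axis at 95.2°. The front (lens) end is at -y: the switch block measures x -27 to +5 mm, as described.

```bash
python3 - <<'E'
from h import *
m=np.load('pics/w1.npy',allow_pickle=True).item()
o=bot.get_obs(); print(o['q'].round(1),o['ee_pos'])
d=np.radians(95.185); u=np.array([np.cos(d),np.sin(d)]); c=np.array([.4745,.1139])
print('front',c-.13*u,'rear',c+.13*u,'grasp',c+.008*u)
for n,a,b in(('F',(333.7,315),(341,362.5)),('R',(305,39.5),(320,91.5))):
    A=onz(m,a,.119);B=onz(m,b,.119);v=(A-B)[:2];print(n,'bar mid',(A+B)/2,np.linalg.norm(v),'dir',np.degrees(np.arctan2(v[1],v[0])))
E
```

```text
[ 14.9  -2.    9.2 101.2  -0.  105. ] [0.47024096 0.12538    0.29468037]
front [ 0.48624834 -0.01556805] rear [0.46275166 0.24336805] grasp [0.47377703 0.12186726]
F bar mid [ 0.48616639 -0.00322251  0.119     ] 0.05513826368766804 dir 98.33805579627025
R bar mid [0.46344873 0.24304363 0.119     ] 0.03881509642414947 dir 107.06442952546408
```

carry_out:
  linear:
    - [0.1,-0.88,-0.6]
    - [0.1,-0.88,-0.6]
    - [0.1,-0.88,-0.6]
    - [0.1,-0.88,-0.6]
    - [0.1,-0.88,-0.6]
    - [0.1,-0.88,-0.6]
    - [0.1,-0.88,-0.6]
    - [0.1,-0.88,-0.6]
    - [0,0,0]
    - [0,0,0]
    - [0,0,0]
  rotation:
    - [0,0,0.14]
    - [0,0,0.14]
    - [0,0,0.14]
    - [0,0,0.14]
    - [0,0,0.14]
    - [0,0,0.14]
    - [0,0,0.14]
    - [0,0,0.14]
    - [0,0,0]
    - [0,0,0]
    - [0,0,0]
  grip: [-1,-1,-1,-1,-1,-1,-1,-1,-1,-1,-1]
  grip_force: 30

```text
time: 2.3
ee_pos: [0.4861, -0.0145, 0.1998]
tcp_rot: [180.0, -0.0, 98.9]
wrist_force: [0.9, -0.4, -0.6]
opening: 0.0854
grasp_force: 0.0
```

carry_out:
  linear:
    - [0,-0.05,-0.85]
    - [0,0,-0.85]
    - [0,0,-0.85]
    - [0,0,-0.85]
    - [0,0,-0.85]
    - [0,0,-0.85]
    - [0,0,0]
    - [0,0,0]
    - [0,0,0]
    - [0,0,0]
    - [0,0,0]
    - [0,0,0]
  rotation:
    - [0,0,0]
    - [0,0,0]
    - [0,0,0]
    - [0,0,0]
    - [0,0,0]
    - [0,0,0]
    - [0,0,0]
    - [0,0,0]
    - [0,0,0]
    - [0,0,0]
    - [0,0,0]
    - [0,0,0]
  grip: [-1,-1,-1,-1,-1,-1,-1,1,1,1,1,1]

```text
time: 3.5
ee_pos: [0.4877, -0.0159, 0.0982]
tcp_rot: [179.8, 0.0, 99.0]
wrist_force: [15.1, 2.3, -11.7]
opening: 0.0132
grasp_force: 35.1
```

carry_out:
  linear:
    - [0,0,0]
    - [0,0,0]
    - [0,0,0]
    - [0,0,0]
    - [0,0,0]
  rotation:
    - [0,0,0]
    - [0,0,0]
    - [0,0,0]
    - [0,0,0]
    - [0,0,0]
  grip: [1,1,1,1,1]

```text
time: 4.0
ee_pos: [0.4878, -0.0159, 0.0981]
tcp_rot: [179.8, 0.0, 99.0]
wrist_force: [8.1, -0.2, -1.0]
opening: 0.0134
grasp_force: 37.0
```

carry_out:
  linear:
    - [0.08,0,0]
    - [0,0,0]
    - [0,0,0]
    - [0,0,0]
    - [0,0,0]
    - [0,0,0]
    - [0,0,0]
    - [0,0,0]
    - [0,0,0]
    - [0,0,0]
    - [0,0,0]
    - [0,0,0]
  rotation:
    - [0,0,0.4]
    - [0,0,0.9]
    - [0,0,0.9]
    - [0,0,0.9]
    - [0,0,0.9]
    - [0,0,0.9]
    - [0,0,0.9]
    - [0,0,0.9]
    - [0,0,0.9]
    - [0,0,0.9]
    - [0,0,0.9]
    - [0,0,0.5]
  grip: [1,1,1,1,1,1,1,1,1,1,1,1]

```text
time: 5.2
ee_pos: [0.4889, -0.0152, 0.0982]
tcp_rot: [179.9, 0.2, 178.4]
wrist_force: [4.0, 5.5, 2.2]
opening: 0.0132
grasp_force: 57.2
```

carry_out:
  linear:
    - [0,0,0]
    - [0,0,0]
    - [0,0,0]
  rotation:
    - [0,0,0]
    - [0,0,0]
    - [0,0,0]
  grip: [1,1,1]

```text
time: 5.5
ee_pos: [0.4888, -0.0152, 0.0982]
tcp_rot: [179.9, 0.2, 178.1]
wrist_force: [4.4, 4.4, 2.3]
opening: 0.0133
grasp_force: 53.8
```

```bash
python3 - <<'E'
from h import *
o=bot.get_obs(); print(o['torque'],o['q'].round(1),o['tcp_rot'])
E
```

```text
[ 0.96280898 -0.91097065 -1.0996657 ] [ -1.8  -3.9 -14.5  79.3   0.1   0.1] [1.79896696e+02 1.71056797e-01 1.78088453e+02]
```

A moment of -1.1 N m about z shows the front knob is at its stop. I open, lift and move to the rear knob.

carry_out:
  linear:
    - [0,0,0]
    - [0,0,0]
    - [0,0,0]
    - [0,0,0]
    - [0,0,0]
    - [0,0,0.6]
    - [0,0,0.9]
    - [0,0,0.9]
    - [0,0,0.9]
    - [0,0,0.9]
    - [0,0,0.8]
    - [0,0,0]
  rotation:
    - [0,0,0]
    - [0,0,0]
    - [0,0,0]
    - [0,0,0]
    - [0,0,0]
    - [0,0,0]
    - [0,0,0]
    - [0,0,0]
    - [0,0,0]
    - [0,0,0]
    - [0,0,0]
    - [0,0,0]
  grip: [-1,-1,-1,-1,-1,-1,-1,-1,-1,-1,-1,-1]

```text
time: 6.7
ee_pos: [0.4885, -0.0158, 0.2002]
tcp_rot: [180.0, 0.2, 178.2]
wrist_force: [0.1, -0.3, -0.9]
opening: 0.0855
grasp_force: 0.0
```

carry_out:
  linear:
    - [0,0.6,0]
    - [-0.1,1,0]
    - [-0.1,1,0]
    - [-0.1,1,0]
    - [-0.1,1,0]
    - [-0.1,1,0]
    - [-0.1,1,0]
    - [-0.1,1,0]
    - [-0.1,1,0]
    - [-0.1,1,0]
    - [-0.1,1,0]
    - [-0.1,1,0]
  rotation:
    - [0,0,-0.7]
    - [0,0,-0.75]
    - [0,0,-0.75]
    - [0,0,-0.75]
    - [0,0,-0.75]
    - [0,0,-0.75]
    - [0,0,-0.75]
    - [0,0,-0.75]
    - [0,0,-0.75]
    - [0,0,-0.75]
    - [0,0,-0.75]
    - [0,0,-0.75]
  grip: [-1,-1,-1,-1,-1,-1,-1,-1,-1,-1,-1,-1]

```text
time: 7.9
ee_pos: [0.4652, 0.217, 0.1968]
tcp_rot: [-180.0, 0.0, 106.3]
wrist_force: [-0.6, 1.1, 0.4]
opening: 0.085
grasp_force: 0.0
```

carry_out:
  linear:
    - [-0.1,0.9,0]
    - [0,0.4,0]
    - [0,0,0]
    - [0,0,0]
  rotation:
    - [0,0,0]
    - [0,0,0]
    - [0,0,0]
    - [0,0,0]
  grip: [-1,-1,-1,-1]

```text
time: 8.3
ee_pos: [0.4636, 0.2417, 0.1971]
tcp_rot: [-180.0, 0.0, 106.6]
wrist_force: [0.5, 0.9, -0.3]
opening: 0.0855
grasp_force: 0.0
```

Down 99 mm, y +1.5 mm, then close.

carry_out:
  linear:
    - [0,0.08,-0.8]
    - [0,0,-0.8]
    - [0,0,-0.8]
    - [0,0,-0.85]
    - [0,0,-0.85]
    - [0,0,-0.85]
    - [0,0,0]
    - [0,0,0]
    - [0,0,0]
    - [0,0,0]
    - [0,0,0]
    - [0,0,0]
  rotation:
    - [0,0,0]
    - [0,0,0]
    - [0,0,0]
    - [0,0,0]
    - [0,0,0]
    - [0,0,0]
    - [0,0,0]
    - [0,0,0]
    - [0,0,0]
    - [0,0,0]
    - [0,0,0]
    - [0,0,0]
  grip: [-1,-1,-1,-1,-1,-1,-1,1,1,1,1,1]

```text
time: 9.5
ee_pos: [0.464, 0.2439, 0.0988]
tcp_rot: [179.9, -0.0, 106.6]
wrist_force: [3.6, -0.6, 4.9]
opening: 0.0135
grasp_force: 33.5
```

carry_out:
  linear:
    - [0,0,0]
    - [0,0,0]
    - [0,0,0]
    - [0,0,0]
    - [0,0,0]
  rotation:
    - [0,0,0]
    - [0,0,0]
    - [0,0,0]
    - [0,0,0]
    - [0,0,0]
  grip: [1,1,1,1,1]

```text
time: 10.0
ee_pos: [0.464, 0.2439, 0.0988]
tcp_rot: [179.9, -0.0, 106.6]
wrist_force: [1.6, -0.5, 5.6]
opening: 0.0136
grasp_force: 34.0
```

carry_out:
  linear:
    - [0,0,0]
    - [0,0,0]
    - [0,0,0]
    - [0,0,0]
    - [0,0,0]
    - [0,0,0]
    - [0,0,0]
    - [0,0,0]
    - [0,0,0]
    - [0,0,0]
    - [0,0,0]
    - [0,0,0]
  rotation:
    - [0,0,0.4]
    - [0,0,0.9]
    - [0,0,0.9]
    - [0,0,0.9]
    - [0,0,0.9]
    - [0,0,0.9]
    - [0,0,0.9]
    - [0,0,0.9]
    - [0,0,0.9]
    - [0,0,0.9]
    - [0,0,0.5]
    - [0,0,0]
  grip: [1,1,1,1,1,1,1,1,1,1,1,1]

```text
time: 11.2
ee_pos: [0.4637, 0.2439, 0.0988]
tcp_rot: [180.0, 0.0, 178.6]
wrist_force: [-0.3, 0.2, 6.1]
opening: 0.0134
grasp_force: 56.0
```

carry_out:
  linear:
    - [0,0,0]
    - [0,0,0]
  rotation:
    - [0,0,0]
    - [0,0,0]
  grip: [1,1]

```text
time: 11.4
ee_pos: [0.4637, 0.2439, 0.0988]
tcp_rot: [180.0, 0.0, 178.5]
wrist_force: [-0.9, -0.5, 5.7]
opening: 0.0135
grasp_force: 54.7
```

```bash
python3 - <<'E'
from h import *
o=bot.get_obs(); print(o['torque'],o['q'].round(1),o['tcp_rot'])
E
```

```text
[-0.01407172  0.03267493 -1.17068448] [27.7  1.  -9.6 79.4  0.  29.3] [1.79962114e+02 2.45370792e-02 1.78459006e+02]
```

The rear knob is at its stop too. Release, rise and return over the laser at yaw 95.2.

carry_out:
  linear:
    - [0,0,0]
    - [0,0,0]
    - [0,0,0]
    - [0,0,0]
    - [0,0,0]
    - [0,0,0.6]
    - [0,0,1]
    - [0,0,1]
    - [0,0,1]
    - [0,0,1]
    - [0,0,1]
    - [0,0,1]
  rotation:
    - [0,0,0]
    - [0,0,0]
    - [0,0,0]
    - [0,0,0]
    - [0,0,0]
    - [0,0,0]
    - [0,0,0]
    - [0,0,0]
    - [0,0,0]
    - [0,0,0]
    - [0,0,-0.2]
    - [0,0,-0.7]
  grip: [-1,-1,-1,-1,-1,-1,-1,-1,-1,-1,-1,-1]

```text
time: 12.6
ee_pos: [0.4635, 0.2438, 0.2321]
tcp_rot: [180.0, 0.0, 171.3]
wrist_force: [0.4, -0.4, 0.4]
opening: 0.0849
grasp_force: 0.0
```

carry_out:
  linear:
    - [0.05,-0.6,0.5]
    - [0.05,-0.6,0.5]
    - [0.05,-0.6,0.5]
    - [0.05,-0.6,0.5]
    - [0.05,-0.6,0.5]
    - [0.05,-0.6,0.5]
    - [0.06,-0.6,0]
    - [0.06,-0.6,0]
    - [0.06,-0.6,0]
    - [0.06,-0.7,0]
    - [0,0,0]
    - [0,0,0]
  rotation:
    - [0,0,-0.95]
    - [0,0,-0.95]
    - [0,0,-0.95]
    - [0,0,-0.95]
    - [0,0,-0.95]
    - [0,0,-0.95]
    - [0,0,-0.95]
    - [0,0,-0.95]
    - [0,0,-0.95]
    - [0,0,-0.95]
    - [0,0,0]
    - [0,0,0]
  grip: [-1,-1,-1,-1,-1,-1,-1,-1,-1,-1,-1,-1]

```text
time: 13.8
ee_pos: [0.4744, 0.1218, 0.291]
tcp_rot: [180.0, -0.0, 95.5]
wrist_force: [-0.7, -0.2, -0.2]
opening: 0.0854
grasp_force: 0.0
```

```bash
python3 - <<'E'
from h import *
o=bot.get_obs();print(o['ee_pos'],o['tcp_rot'])
m=bot.camera_model('wrist'); im=bot.camera('wrist'); cv2.imwrite('pics/w2.png',im); np.save('pics/w2.npy',m,allow_pickle=True)
d=np.radians(95.185); u=np.array([np.cos(d),np.sin(d)]);c=np.array([.4745,.1139])
# laser sides at top of black rear part: rear corner predictions vs picture
v=np.array([-u[1],u[0]])
for x,y in((.0645,.032),(.0645,-.032),(-.0645,.034),(-.0645,-.034)): print(proj(m,np.r_[c+x*u+y*v,.066]))
E
```

```text
[0.47438148 0.12183238 0.29095287] [ 1.79958452e+02 -1.63224154e-02  9.55158534e+01]
[287.06707221 142.4893109 ]
[354.0100348  142.83751404]
[287.93504783 267.14090563]
[351.74167784 267.41446929]
```

View pics/w2.png

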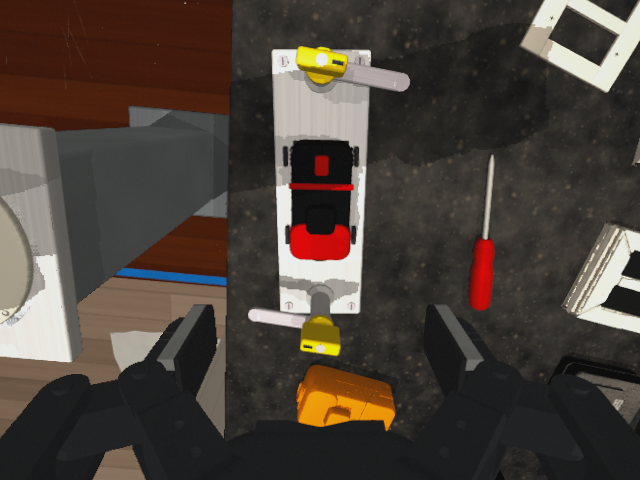

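Both tabs at (390,79) and (268,315) are swung clear. The laser is still seated and centred near column 322, which is about 1.5 mm in +x from my estimate. I descend.

carry_out:
  linear:
    - [0.07,0,-0.9]
    - [0,0,-1]
    - [0,0,-1]
    - [0,0,-1]
    - [0,0,-1]
    - [0,0,-1]
    - [0,0,-1]
    - [0,0,-1]
    - [0,0,-1]
    - [0,0,-0.9]
    - [0,0,-0.7]
    - [0,0,-0.5]
  rotation:
    - [0,0,0]
    - [0,0,0]
    - [0,0,0]
    - [0,0,0]
    - [0,0,0]
    - [0,0,0]
    - [0,0,0]
    - [0,0,0]
    - [0,0,0]
    - [0,0,0]
    - [0,0,0]
    - [0,0,0]
  grip: [-1,-1,-1,-1,-1,-1,-1,-1,-1,-1,-1,-1]

```text
time: 15.05
ee_pos: [0.4755, 0.1222, 0.0694]
tcp_rot: [-180.0, 0.0, 95.5]
wrist_force: [0.7, 0.3, 0.2]
opening: 0.0851
grasp_force: 0.0
```

carry_out:
  linear:
    - [0,0,-0.7]
    - [0,0,-0.5]
    - [0,0,-0.5]
    - [0,0,0]
    - [0,0,0]
  rotation:
    - [0,0,0]
    - [0,0,0]
    - [0,0,0]
    - [0,0,0]
    - [0,0,0]
  grip: [-1,-1,-1,-1,-1]

```text
time: 15.55
ee_pos: [0.4758, 0.1218, 0.0364]
tcp_rot: [-180.0, -0.0, 95.4]
wrist_force: [0.3, 0.3, 0.5]
opening: 0.0849
grasp_force: 0.0
```

carry_out:
  linear:
    - [0,0,0]
    - [0,0,0]
    - [0,0,0]
    - [0,0,0]
    - [0,0,0]
    - [0,0,0]
    - [0,0,0]
    - [0,0,0]
  rotation:
    - [0,0,0]
    - [0,0,0]
    - [0,0,0]
    - [0,0,0]
    - [0,0,0]
    - [0,0,0]
    - [0,0,0]
    - [0,0,0]
  grip: [0,1,1,1,1,1,1,1]
  grip_force: 70

```text
time: 16.35
ee_pos: [0.4763, 0.1219, 0.0375]
tcp_rot: [179.9, -0.0, 95.4]
wrist_force: [-1.7, -0.6, 6.6]
opening: 0.06
grasp_force: 79.8
```

carry_out:
  linear:
    - [0,0,0.1]
    - [0,0,0.2]
    - [0,0,0.4]
    - [0,0,0.5]
    - [0,0,0.5]
    - [0,0,0.5]
    - [0,0,0.5]
    - [0,0,0.5]
    - [0,0,0.5]
    - [0,0,0.4]
    - [0,0,0.2]
    - [0,0,0.1]
  rotation:
    - [0,0,0]
    - [0,0,0]
    - [0,0,0]
    - [0,0,0]
    - [0,0,0]
    - [0,0,0]
    - [0,0,0]
    - [0,0,0]
    - [0,0,0]
    - [0,0,0]
    - [0,0,0]
    - [0,0,0]
  grip: [1,1,1,1,1,1,1,1,1,1,1,1]

```text
time: 17.55
ee_pos: [0.4759, 0.1218, 0.1247]
tcp_rot: [180.0, -0.0, 95.4]
wrist_force: [-0.4, -0.1, -5.8]
opening: 0.06
grasp_force: 79.1
```

carry_out:
  linear:
    - [0,0,0]
    - [0,0,0]
    - [0,0,0]
    - [0,0,0]
    - [0,0,0]
    - [0,0,0]
    - [0,0,0]
    - [0,0,0]
    - [0,0,0]
    - [0,0,0]
    - [0,0,0]
    - [0,0,0]
  rotation:
    - [0,0,0]
    - [0,0,0]
    - [0,0,0]
    - [0,0,0]
    - [0,0,0]
    - [0,0,0]
    - [0,0,0]
    - [0,0,0]
    - [0,0,0]
    - [0,0,0]
    - [0,0,0]
    - [0,0,0]
  grip: [1,1,1,1,1,1,1,1,1,1,1,1]

```text
time: 18.75
ee_pos: [0.4758, 0.1218, 0.1243]
tcp_rot: [-180.0, -0.0, 95.4]
wrist_force: [-0.6, 0.0, -5.3]
opening: 0.0595
grasp_force: 79.1
```

```bash
python3 - <<'E'
from h import *
o=bot.get_obs();print(o['wrist_force'],o['torque'],o['grasp_force'],o['opening'],o['ee_pos'])
a=cv2.resize(bot.camera('side')[180:340,230:430],(400,320),interpolation=2); b=cv2.resize(bot.camera('wrist'),(400,300))
cv2.imwrite('pics/hold.png',np.vstack([a[:290],b]))
E
```

```text
[-0.6278611   0.0421556  -5.34249682] [ 0.0456291   0.04647705 -0.00862124] 79.1165371297393 0.05951385613372647 [0.47579842 0.12179844 0.12427852]
```

View pics/hold.png

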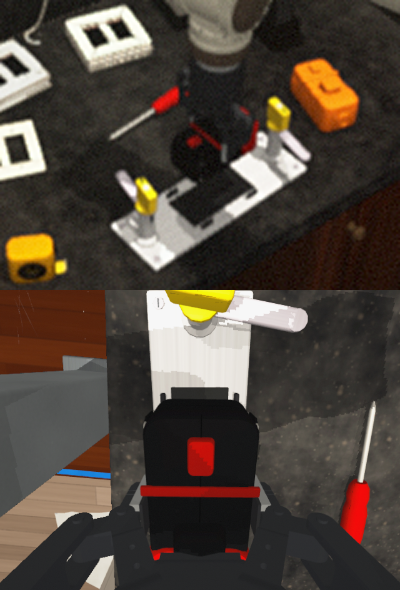

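The picture shows the empty seat, with the laser held level above it and a 5.3 N load on the wrist. I hold it still a little longer and then hand in.

carry_out:
  linear:
    - [0,0,0]
    - [0,0,0]
    - [0,0,0]
    - [0,0,0]
    - [0,0,0]
    - [0,0,0]
    - [0,0,0]
    - [0,0,0]
    - [0,0,0]
    - [0,0,0]
    - [0,0,0]
    - [0,0,0]
  rotation:
    - [0,0,0]
    - [0,0,0]
    - [0,0,0]
    - [0,0,0]
    - [0,0,0]
    - [0,0,0]
    - [0,0,0]
    - [0,0,0]
    - [0,0,0]
    - [0,0,0]
    - [0,0,0]
    - [0,0,0]
  grip: [1,1,1,1,1,1,1,1,1,1,1,1]

```text
time: 20.05
ee_pos: [0.4758, 0.1218, 0.1243]
tcp_rot: [180.0, 0.0, 95.4]
wrist_force: [0.3, 0.6, -5.2]
opening: 0.06
grasp_force: 79.1
```

```bash
python3 -c "
from workcell import bot
print(bot.get_obs()['ee_pos'],bot.job_done())"
```

```text
the job is handed in; nothing more can be done
[0.47580966 0.12179834 0.1242748 ] None
```

I turned both clamp knobs to their end stops, lifted the laser straight up and held it level and still with its underside about 10 cm up for over two seconds, then handed the job in at about 20 s; no verdict was returned.

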